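# Hang the missing shelf bracket on the electronics bench

## Task

One of the two slotted uprights on the bench already carries its shelf bracket; the other is empty. Take the matching long bracket from the bench (not the short one), hook it into the open slot at the top of the empty upright with its arm pointing the same way from its upright as on the other, then press the hook down until the black lock block is fully down and the bracket is home, and let go.

Things in the scene. Friction and masses are not known exactly. Their poses are not given: they have to be found in the camera images.
- bracket_grip (a point): Grip point of the long bracket (bare steel, 0.3 kg), which stands on its arm as in use, z up: hook and back along +x, arm along -x. Arm: bar 150 mm long, 24 wide (y), 40 high at the back, 20 at the end. The point is in the bar, 75 mm in front of the back plate's rear face, 30 mm above the underside. Back plate 54 wide, 80 high. The short bracket (arm 85 mm) is not wanted.
- bracket_hook (a point): Same bracket and axes: point under the hook's tongue that comes to lie on the seat, 80 mm behind (+x) and 30 above the grip point. Tongue 20 mm wide; its flat top is 20 mm above this point, from 20 mm before to 19 behind it. The finger behind ends 26 mm below this point; gap between back plate and finger 10 mm, 19 mm at the tip. Once let go the hung bracket droops about 4 degrees.
- seat (a point): Bottom of the open-topped slot of the empty upright (grey steel channel 72 mm wide, 150 high, fixed), mid-width of the 44 mm slot (y) and mid-web (6 mm thick, x), 130 mm above the bench. A hung bracket has the same axes: z up, arm to -x, hook finger behind the web (+x). Cheeks beside the slot rise 20 mm above this point, flush with a locked tongue's top.
- lock (a joint): Black lock block, 42 mm wide, 6 thick, in the empty upright's slot: 0 = up, its top 12 mm above the seat point; 0.012 m = fully down, top level with the seat point. It slides stiffly (6 N) and stays where left: it carries the hung bracket and goes down when the top of the hook's tongue is pressed with about 10 to 15 N.

How it is judged:
By the outcome, as a careful person would: the job done as asked, in the order asked, and still so for the second after the job is handed in, with the robot touching nothing.
It also fails if it takes over 48 s, if anything falls off the work surface, if the arm or the gripper's body presses on something with over 40 N, if the wrist force passes 120 N, or if a joint passes its speed limit or range.

## Robot

A 6-joint arm with a two-finger parallel gripper is mounted at the origin on the work surface. World frame = base frame: x ahead of the robot, y to its left, z up, the work surface at z = 0. Lengths are in m, angles in rad, forces in N, time in s.
With the tool pointing down it reaches from about 0.375 to 0.9 m from the base axis. Payload 3.1 kg.
Tool frame: the origin (TCP) lies midway between the tips of the shut fingers; the grasp point (between the pads) lies 19 mm behind it; z points along the fingers, y is the line along which they close (so a half turn about z gives the same grasp; the last joint's range is limited). The gripper opens to 85 mm and grips with 20 to 120 N. Pads are 22 mm wide; open, the fingers measure 114 mm over their backs; the gripper's body (76 mm by 85 mm) begins 54 mm behind the grasp point. The pads swing forward as they close: fully open they stand 13 mm farther back than shut.
Start: joints at [-1.286, 0.527, 1.433, -0, 1.181, -0.178], TCP at [0.279, -0.559, 0.204] pointing down, gripper open.
Joint ranges: [-3.08, 3.08], [-0.75, 2.2], [0.22, 2.44], [-1.43, 4.57], [0, 2.65], [-2.85, 2.85]. Speed limits (rad/s): [2.79, 2.79, 3.14, 3.14, 3.14, 3.14].

## Interface

Orientations are given as a unit quaternion [x, y, z, w].
In Python, from station import manip gives the robot as it stands.
- The arm moves only by the tool step_arm, never from a script. Its argument "targets" is text: rows parted by semicolons, each of 4 numbers parted by spaces: the shift along the tool's x, y, z in mm, then the turn about the tool's z in degrees. A call has 1 to 12 rows; each row is the pose to reach, as a shift and turn from the pose commanded when the call began, along the tool's axes at that moment; what a row does not reach only later rows make up. A row lasts 1/10 s, in which the tool goes at most 50 mm and 8.59 degrees, less where a joint would pass 70% of its speed; a pose out of reach is approached as far as the arm can. A call with a gripper value outside its range is refused whole. "gripper" is the closure, from 0 (fully open) to 1 (shut), set as the call begins (left out, the last holds). The fingers move at their own pace and stop on an object; "squeeze" is the grip in N (left out, the last holds). Time passes only in rows, so rows that repeat a pose let the fingers close. It gives the time, the measured TCP pose, the force, the opening and the grip force at its end, in the units of the state.
- manip.sense(): the state, without advancing time (a new reading comes with each control period).
- manip.snapshot(name): name is "scene" or "top"; returns the picture (480x640x3 uint8, red, green, blue); there is no depth.
- manip.get_calibration(name): a dict with "fov_y" (degrees; the focal length in pixels is half the picture's height over the tangent of half this angle, whatever the lens; pixels are square), "cx", "cy" (the principal point, pixels), "k1" (the pictures are not rectified: a ray, as slopes to the right and down, at radius r is drawn at 1 + k1 r^2 times it, then the intrinsics apply), "extrinsics" (4x4, takes a point from camera to world coordinates). Camera axes: x right, y down, z forward; pixel columns grow to the right and rows downward; lengths in m; the calibration is good to about 2 mm. A picture is of the moment at which its call begins. get_calibration takes no time and is no camera call.
- manip.sign_off(): hands the job in; it is judged then, once.
Trained networks look in the newest picture that a camera, given by its name, has taken for a name from the list of things; names that differ only in an ending like _2 or _b are one class to them, and where a whole thing is asked for, a point or a joint stands for the part that bears it (a point fixed in the world has none). Each returns a list of dicts, best first, with "p" (0 to 1); they miss things now and then, are a little off and sometimes report something else, mostly with a low value. They report only what shows in the picture. A call takes as long as a camera call.
- manip.recognise(camera, query): "position" ([column, row] in pixels, amid what is visible of it).
- manip.masks_of(camera, query): "pixels" (480x640 bool, what is visible of it) and "position" ([column, row] in pixels, amid what is visible of it).
- manip.mark_of(camera, query): "position" ([column, row] in pixels: a listed point, or the origin of a listed thing).
The state is a dict: "t": time; "q": joint angles; "qd": joint speeds; "tau": joint torques, N m; "tcp_pos": TCP position; "tool_rot": TCP orientation; "force": force on the tool from outside, world axes, zero at the start; "ft_torque": the same for the moment, N m; "finger_gap": opening from 0.0 (shut) to 1.0 (fully open); "gripper_force": force on a finger pad.
Only numpy, scipy, OpenCV 4.12 (cv2) and the standard library are available. Lean on these libraries where they do the work, as an engineer would, in place of code of your own. Each camera call takes 0.05 s, during which the arm holds its last target. There are 200 camera calls.

## Working session

There is one attempt and no reset: what is moved stays moved. The work goes in short steps, Python scripts to look and compute and a tool call to move; the robot and the scene stay as the last step left them, time stands still between calls to the robot, and variables do not carry over. Pictures are saved under pics/ and viewed, at most 10 in all, crops included, and the job is handed in when it is done.

Besides the shell and the picture viewer there is one more tool, called after "Call:" by a JSON object that holds its "api" and its "payload". step_arm: Moves the arm, as the interface text tells. Its arguments: {"type":"object","properties":{"targets":{"type":"string"},"gripper":{"type":"number"},"squeeze":{"type":"number"}},"required":["targets"]}

```bash
mkdir -p pics; cat > h.py <<'E'
import numpy as np, cv2
from station import manip
def cal(n):
    c=manip.get_calibration(n); f=240/np.tan(np.radians(c["fov_y"])/2)
    return c,f,np.array(c["extrinsics"])
def ray(n,p):
    c,f,T=cal(n); d=np.array([(p[0]-c["cx"])/f,(p[1]-c["cy"])/f]); u=d.copy()
    for _ in range(30): u=d/(1+c["k1"]*(u@u))
    return T[:3,3],T[:3,:3]@np.array([u[0],u[1],1])
def at_z(n,p,z):
    o,d=ray(n,p); return o+d*(z-o[2])/d[2]
def proj(n,P):
    c,f,T=cal(n); q=T[:3,:3].T@(np.array(P)-T[:3,3]); u=q[:2]/q[2]; u=u*(1+c["k1"]*(u@u))
    return u*f+[c["cx"],c["cy"]]
def tri(p1,p2):
    (a,d),(b,e)=ray("scene",p1),ray("top",p2)
    s=np.linalg.lstsq(np.c_[d,-e],b-a,rcond=None)[0]
    P,Q=a+s[0]*d,b+s[1]*e
    return (P+Q)/2,np.linalg.norm(P-Q)
def snap(n,f):
    im=manip.snapshot(n); cv2.imwrite("pics/"+f,im[:,:,::-1]); return im
E
python3 - <<'E'
from h import *
np.set_printoptions(precision=4,suppress=True)
for n in("scene","top"):
    snap(n,n+"0.png"); c,f,T=cal(n); print(n,f,c["k1"],T)
    for q in("bracket_grip","bracket_hook","seat","lock"):
        for r in manip.mark_of(n,q): print(n,q,np.round(r["p"],2),np.round(r["position"],1))
s=manip.sense();print(s)
E
```

```text
scene 514.9808405555793 -0.006775268547232932 [[ 0.6409  0.5488 -0.5367  1.0222]
 [ 0.7675 -0.4708  0.435  -0.4409]
 [-0.014  -0.6907 -0.723   0.7707]
 [ 0.      0.      0.      1.    ]]
scene bracket_grip 0.86 [436.4 160.4]
scene bracket_hook 0.7 [458.4 169.6]
scene seat 0.81 [418.9 209.3]Traceback (most recent call last):
  File "<stdin>", line 6, in <module>
ValueError: it knows: bracket_grip, bracket_hook, seat
```

View pics/scene0.png

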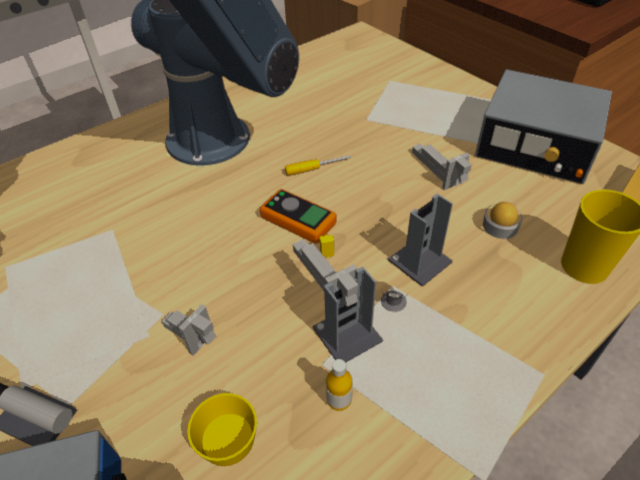

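The scene view shows the long bracket at about (440,165), the empty upright at (425,240), the loaded upright at (347,310) and the short bracket at (190,325).

```bash

python3 - <<'E'
from h import *
np.set_printoptions(precision=4,suppress=True)
n="top"
snap(n,n+"0.png"); c,f,T=cal(n); print(n,f,c["k1"],T)
S=dict(bracket_grip=[436.4,160.4],bracket_hook=[458.4,169.6],seat=[418.9,209.3])
for q in S:
    for r in manip.mark_of(n,q): print(n,q,np.round(r["p"],2),np.round(r["position"],1),*tri(S[q],r["position"]))
for q,z in(("bracket_grip",.03),("bracket_hook",.06),("seat",.13)): print(q,at_z("scene",S[q],z))
s=manip.sense();print(s["t"],s["tcp_pos"],s["tool_rot"],s["finger_gap"])
E
```

```text
top 567.904866987132 0.05187649591811078 [[ 0.0082 -0.998   0.0626  0.4942]
 [-0.9997 -0.0095 -0.0204 -0.0128]
 [ 0.0209 -0.0624 -0.9978  1.0676]
 [ 0.      0.      0.      1.    ]]
top bracket_grip 0.82 [108.1 298. ] [0.4495 0.3484 0.0184] 0.0014223964357458492
top bracket_hook 0.68 [113.  252.8] [0.5284 0.3292 0.0508] 0.007029335410074474
top seat 0.92 [235.8 198. ] [0.6153 0.1026 0.1362] 0.012304144253507437
bracket_grip [0.458  0.3356 0.03  ]
bracket_hook [0.5329 0.3161 0.06  ]
seat [0.6079 0.1025 0.13  ]
0.4 [ 0.279  -0.5591  0.2036] [ 0.9733  0.2294 -0.     -0.0002] 0.9998401076345819
```

View pics/top0.png

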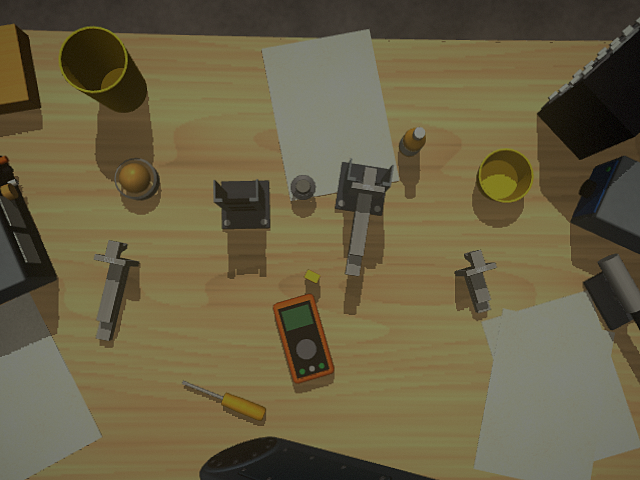

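The top view shows the long bracket at (112,290) with its hook towards +x (image up), and the empty upright at (242,205). I'll zoom in to get their yaws.

```bash

python3 - <<'E'
from h import *
t=cv2.imread("pics/top0.png"); s=cv2.imread("pics/scene0.png")
z=lambda im,x,y,w,h,k:cv2.resize(im[y:y+h,x:x+w],None,fx=k,fy=k,interpolation=cv2.INTER_CUBIC)
a=z(t,80,230,75,120,5)[:600]; b=z(t,205,170,75,75,5); c=z(s,380,185,75,100,3)
out=np.zeros((600,800,3),np.uint8); out[:600,:375]=a; out[:375,400:775]=b
d=z(s,405,135,75,60,3.5); out[380:590,400:662]=d[:,:262]
cv2.imwrite("pics/z1.png",out)
for q in("bracket_grip","seat"):
    try:
        for r in manip.masks_of("top",q)[:2]: 
            m=r["pixels"]; print(q,r["p"],m.sum(),cv2.minAreaRect(np.argwhere(m)[:,::-1].astype(np.float32)))
            np.save(q+".npy",m)
    except Exception as e: print(e)
E
```

```text
bracket_grip 0.67 2096 ((116.88490295410156, 290.4065246582031), (99.00472259521484, 42.945926666259766), 89.27477264404297)
```

View pics/z1.png

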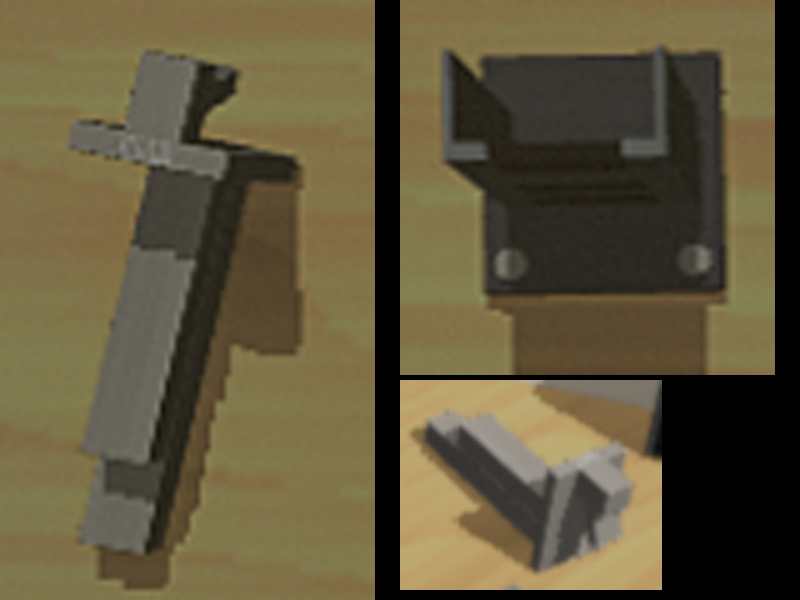

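The crops show the plate's front edge from (94,259) to (124.4,265.6), the tongue's end from (109.4,240.4) to (120,242), and the upright's cheek tops with slot edges at (222.4,200) and (249.4,200).

```bash

python3 - <<'E'
from h import *
np.set_printoptions(precision=4,suppress=True)
A=lambda x,y:(80+x/5-.4,230+y/5-.4); B=lambda x,y:(205+(x-400)/5-.4,170+y/5-.4)
def yaw(a,b): d=b-a; return np.degrees(np.arctan2(d[1],d[0]))
P=lambda p,z:at_z("top",p,z)
pl=P(A(69,146),.08),P(A(222,178),.08); pr=P(A(75,120),.08),P(A(230,153),.08)
tn=P(A(146,52),.08),P(A(199,61),.08); 
print("plate front",*pl,yaw(*pl)+90,np.linalg.norm(pl[1]-pl[0]));print("tongue",*tn,yaw(*tn)+90,np.linalg.norm(tn[1]-tn[0]))
print("plate rear",*pr,yaw(*pr)+90)
e=P(A(83,455),.03),P(A(135,248),.035); print("bar L",yaw(*e))
e=P(A(150,455),.03),P(A(192,260),.035); print("bar R",yaw(*e))
e=P(A(82,540),.02),P(A(148,550),.02); print("bar end",*e,yaw(*e)+90)
u=P(B(445,158),.15),P(B(667,156),.15); print("web front",*u,yaw(*u)+90,np.linalg.norm(u[1]-u[0]))
u=P(B(488,141),.15),P(B(622,140),.15); print("slot rear",*u,yaw(*u)+90,np.linalg.norm(u[1]-u[0]))
u=P(B(445,50),.15),P(B(662,48),.15); print("flange ends",*u,yaw(*u)+90)
u=P(B(488,294),.005),P(B(724,292),.005); print("base front",*u,yaw(*u)+90)
E
```

```text
plate front [0.5192 0.3546 0.08  ] [0.5086 0.3029 0.08  ] -11.57951394994815 0.05273024705256248
tongue [0.5517 0.3298 0.08  ] [0.5488 0.3119 0.08  ] -9.280020573073273 0.018169989077043047
plate rear [0.5281 0.3528 0.08  ] [0.5172 0.3005 0.08  ] -11.763982493104038
bar L -13.19588517763402
bar R -11.375108379259975
bar end [0.3793 0.3671 0.02  ] [0.3757 0.3437 0.02  ] -8.696585752552707
web front [0.612 0.141 0.15 ] [0.6135 0.0696 0.15  ] 1.2079811011473254 0.07150020414722841
slot rear [0.6177 0.1273 0.15  ] [0.6186 0.0842 0.15  ] 1.130916724363658 0.043172175887768276
flange ends [0.6472 0.1417 0.15  ] [0.6488 0.0717 0.15  ] 1.3014226087325937
base front [0.5797 0.1484 0.005 ] [0.5814 0.0605 0.005 ] 1.0729316674820666
```

```bash
cat >> h.py <<'E'
from scipy.spatial.transform import Rotation as R
def go(*wps):
    """wps: (x,y,z,yaw of tool x, deg) for the TCP; prints shift in tool axes and turn"""
    s=manip.sense(); M=R.from_quat(s["tool_rot"]).as_matrix(); y0=np.degrees(np.arctan2(M[1,0],M[0,0]))
    print("t",s["t"],"tcp",np.round(s["tcp_pos"],4),"yaw",round(y0,2),"zaxis",np.round(M[:,2],3),"F",np.round(s["force"],1),"gap",round(s["finger_gap"],3))
    for w in wps: print(np.round(1000*M.T@(np.array(w[:3])-s["tcp_pos"]),1),"turn",round((y0-w[3]+180)%360-180,1))
E
python3 - <<'E'
from h import *
go((.42,0,.2,100),(.449,.3415,.12,168.5),(.449,.3415,.012,168.5))
E
```

```text
t 0.5 tcp [ 0.279  -0.5592  0.2037] yaw 26.52 zaxis [-0.  0. -1.] F [-0.7  0.2  0.7] gap 1.004
[ 375.8 -437.4    3.7] turn -73.5
[ 554.2 -730.    83.7] turn -142.0
[ 554.2 -730.   191.7] turn -142.0
```

Call:
{"api": "step_arm", "payload": {"targets": "31 -36 0 -6;63 -73 0 -12;94 -109 0 -18;125 -146 0 -25;157 -182 0 -31;188 -219 0 -37;219 -255 0 -43;250 -292 0 -49;282 -328 0 -55;313 -365 0 -61;344 -401 0 -67;376 -437 0 -73", "gripper": 0, "squeeze": 60}}

```text
t: 1.7
tcp_pos: [0.4208, 0.0015, 0.2041]
tool_rot: [0.644, 0.765, 0.0, 0.001]
force: [1.6, 0.0, 0.6]
finger_gap: 1.002
gripper_force: 0.0
```

```bash
python3 - <<'E'
from h import *
go((.449,.3415,.12,168.5))
E
```

```text
t 1.7 tcp [0.4208 0.0015 0.2041] yaw 99.75 zaxis [ 0.001 -0.    -1.   ] F [1.6 0.  0.6] gap 1.002
[330.4  85.3  84. ] turn -68.8
```

Call:
{"api": "step_arm", "payload": {"targets": "36 9 0 -8;73 19 0 -15;110 28 0 -23;147 38 10 -31;184 47 20 -38;220 57 40 -46;257 66 60 -54;294 76 75 -61;330 85 84 -69;330 85 84 -69;330 85 84 -69"}}

```text
t: 2.8
tcp_pos: [0.4493, 0.3397, 0.1193]
tool_rot: [0.1, 0.995, -0.0, -0.0]
force: [0.2, -0.2, -0.5]
finger_gap: 0.998
gripper_force: 0.0
```

```bash
python3 - <<'E'
from h import *
snap("top","t1.png"); snap("scene","s1.png")
t=cv2.imread("pics/top1.png") if 0 else cv2.imread("pics/t1.png"); s=cv2.imread("pics/s1.png")
out=np.hstack([cv2.resize(t[220:370,60:210],(400,400)),cv2.resize(s[90:215,380:505],(400,400))]); cv2.imwrite("pics/z2.png",out)
go((.449,.3415,.012,168.5))
E
```

```text
t 2.9 tcp [0.4495 0.3384 0.12  ] yaw 168.45 zaxis [-0. -0. -1.] F [ 0.  -0.8 -0.3] gap 0.999
[  1.1   3.  108. ] turn -0.1
```

View pics/z2.png

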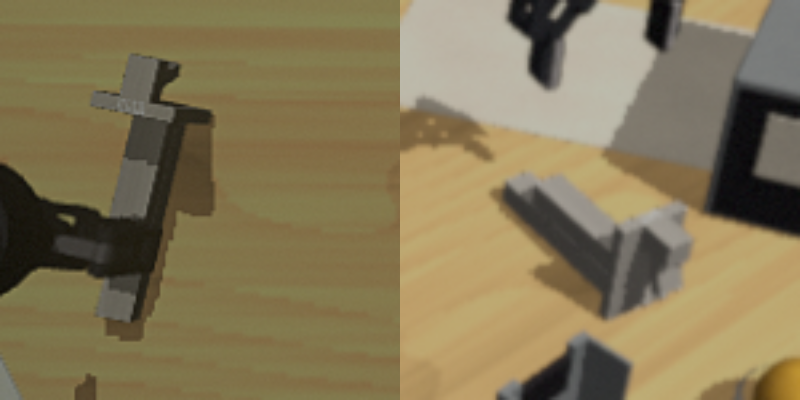

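The top crop shows the bracket with a gripper finger over its bar; I'll check that against projection.

```bash
python3 - <<'E'
from h import *
c=lambda P:((proj("top",P)-[60,220])*400/150).round()
s=lambda P:((proj("scene",P)-[380,90])*400/125).round()
a=np.radians(168.5); y=np.array([np.sin(a),-np.cos(a)])
for k in(-.0425,.0425,0): P=(*(np.array([.4495,.3384])+k*y),.13); print(k,c(P),s(P))
for nm,P in(("grip",(.449,.3415,.03)),("plate front top L",(.5192,.3546,.08)),("tongue end R",(.5488,.3119,.08)),("plate rear bot R",(.5172,.3005,0)),("bar end bottom",(.3775,.3554,0))): print(nm,c(P),s(P))
E
```

```text
-0.0425 [151. 231.] [142. 118.]
0.0425 [ 11. 202.] [244.  83.]
0 [ 81. 216.] [194. 100.]
grip [133. 210.] [177. 216.]
plate front top L [ 89. 104.] [277. 198.]
tongue end R [158.  58.] [271. 245.]
plate rear bot R [212. 110.] [204. 320.]
bar end bottom [124. 313.] [113. 196.]
```

Call:
{"api": "step_arm", "payload": {"targets": "0 1 18;1 3 37;1 3 55;1 3 55;1 3 55"}}

```text
schema error: expected 4 numbers
```

Call:
{"api": "step_arm", "payload": {"targets": "0 1 18 0;1 3 37 0;1 3 55 0;1 3 55 0;1 3 55 0"}}

```text
t: 3.4
tcp_pos: [0.4496, 0.3414, 0.0653]
tool_rot: [0.101, 0.995, -0.0, -0.0]
force: [0.7, 1.5, 0.3]
finger_gap: 1.0
gripper_force: 0.0
```

```bash
python3 - <<'E'
from h import *
snap("top","t2.png"); snap("scene","s2.png")
t=cv2.imread("pics/t2.png"); s=cv2.imread("pics/s2.png")
k=cv2.INTER_CUBIC
out=np.hstack([cv2.resize(t[230:360,50:150],(400,520),interpolation=k),cv2.resize(s[70:200,385:485],(400,520),interpolation=k)]); cv2.imwrite("pics/z3.png",out)
go((.449,.3415,.012,168.5))
st=manip.sense()["tcp_pos"]
for z in(0,.013,.03):
  for kk in(-.0425,0,.0425):
    a=np.radians(168.5); P=st+np.array([np.sin(a)*kk,-np.cos(a)*kk,z]); print(z,kk,((proj("top",P)-[50,230])*4).round(),((proj("scene",P)-[385,70])*4).round()+[400,0])
E
```

```text
t 3.5 tcp [0.4503 0.3421 0.066 ] yaw 168.45 zaxis [ 0.002  0.001 -1.   ] F [ 0.3  0.  -0.3] gap 1.003
[ 1.2 -0.9 54. ] turn -0.1
0 -0.0425 [307. 296.] [550. 322.]
0 0 [210. 276.] [612. 300.]
0 0.0425 [112. 256.] [672. 277.]
0.013 -0.0425 [297. 298.] [552. 303.]
0.013 0 [199. 277.] [615. 281.]
0.013 0.0425 [ 99. 257.] [676. 259.]
0.03 -0.0425 [284. 300.] [556. 278.]
0.03 0 [184. 279.] [619. 255.]
0.03 0.0425 [ 82. 258.] [681. 233.]
```

View pics/z3.png

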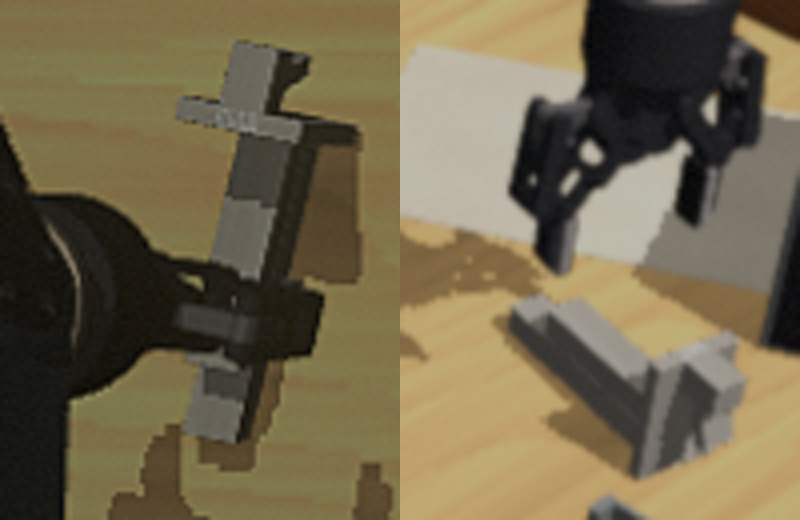

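Call:
{"api": "step_arm", "payload": {"targets": "0 -1 20 0;0 -1 40 0;0 -1 50 0;0 -1 56 0;0 -1 56 0"}}

```text
t: 4.0
tcp_pos: [0.4491, 0.3413, 0.0086]
tool_rot: [0.1, 0.995, -0.0, -0.0]
force: [0.8, -0.3, -0.3]
finger_gap: 1.0
gripper_force: 0.0
```

Call:
{"api": "step_arm", "payload": {"targets": "0 0 0 0;0 0 0 0;0 0 0 0;0 0 0 0;0 0 0 0;0 0 0 0;0 0 0 0;0 0 0 0", "gripper": 1, "squeeze": 80}}

```text
t: 4.8
tcp_pos: [0.4496, 0.3417, 0.0096]
tool_rot: [0.1, 0.995, 0.0, 0.001]
force: [-1.2, 0.4, 5.0]
finger_gap: 0.23
gripper_force: 78.3
```

```bash
python3 - <<'E'
from h import *
snap("top","t3.png"); snap("scene","s3.png")
t=cv2.imread("pics/t3.png"); s=cv2.imread("pics/s3.png")
k=cv2.INTER_CUBIC
out=np.hstack([cv2.resize(t[230:360,60:160],(400,520),interpolation=k),cv2.resize(s[100:230,390:490],(400,520),interpolation=k)]); cv2.imwrite("pics/z4.png",out)
go((.449,.3415,.2,168.5))
E
```

```text
t 4.9 tcp [0.4496 0.3417 0.0096] yaw 168.51 zaxis [ 0.001  0.001 -1.   ] F [-0.9  0.5  6. ] gap 0.234
[ 3.000e-01 -1.000e-01 -1.904e+02] turn 0.0
```

View pics/z4.png

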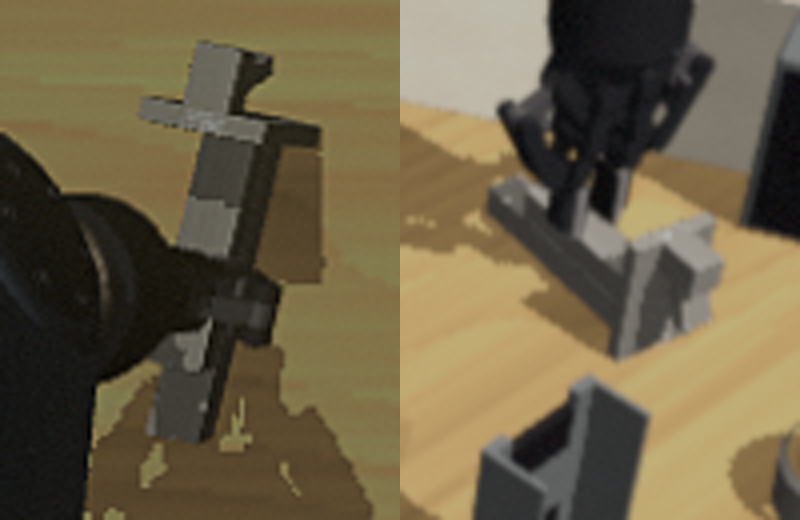

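Call:
{"api": "step_arm", "payload": {"targets": "0 0 -5 0;0 0 -20 0;0 0 -45 0;0 0 -80 0;0 0 -115 0;0 0 -145 0;0 0 -163 0;0 0 -165 0;0 0 -165 0"}}

```text
t: 5.8
tcp_pos: [0.4484, 0.341, 0.1733]
tool_rot: [0.1, 0.995, -0.0, -0.0]
force: [-0.4, -0.0, -3.4]
finger_gap: 0.233
gripper_force: 78.7
```

```bash
python3 - <<'E'
from h import *
go((.5336,.1033,.175,181.2))
E
```

```text
t 5.8 tcp [0.4484 0.341  0.1733] yaw 168.52 zaxis [-0.001 -0.    -1.   ] F [-0.4 -0.  -3.4] gap 0.233
[-130.8 -216.    -1.7] turn -12.7
```

Call:
{"api": "step_arm", "payload": {"targets": "-6 -10 -1 -1;-18 -30 -1 -2;-33 -54 -1 -3;-49 -81 -1 -5;-65 -108 -1 -6;-82 -135 -1 -8;-98 -162 -1 -10;-113 -187 -1 -11;-125 -207 -1 -12;-131 -216 -1 -12.7;-131 -216 -1 -12.7;-131 -216 -1 -12.7"}}

```text
t: 7.0
tcp_pos: [0.533, 0.1037, 0.1731]
tool_rot: [-0.01, 1.0, 0.0, -0.002]
force: [0.3, 0.1, -3.2]
finger_gap: 0.233
gripper_force: 78.8
```

```bash
python3 - <<'E'
from h import *
np.set_printoptions(precision=4,suppress=True)
snap("top","t4.png"); snap("scene","s4.png")
H={n:[(round(r["p"],2),np.round(r["position"],1)) for r in manip.mark_of(n,"bracket_hook")] for n in("scene","top")}; print(H)
t=cv2.imread("pics/t4.png"); s=cv2.imread("pics/s4.png")
k=cv2.INTER_CUBIC
out=np.hstack([cv2.resize(t[150:270,190:290],(500,600),interpolation=k),cv2.resize(s[130:290,370:450],(300,600),interpolation=k)]); cv2.imwrite("pics/z5.png",out)
go((.5336,.1033,.175,181.2))
p=manip.sense()["tcp_pos"]; hk=p+[.08,.0017,.0505]; print("pred hook",hk)
for nm,d in(("hook",(0,0,0)),("tongue end L",(.019,.01,.02)),("tongue end R",(.019,-.01,.02)),("plate top front L",(-.015,.027,.02)),("plate top front R",(-.015,-.027,.02)),("fingertip R",(.019,-.01,-.026))):
    P=hk+d; a,b=proj("top",P),proj("scene",P); print(nm,a,((a-[190,150])*5).round(),b,((b-[370,130])*3.75).round()+[500,0])
E
```

```text
{'scene': [(0.55, array([425.1, 171.3]))], 'top': [(0.85, array([228.5, 192.5]))]}
t 7.2 tcp [0.5337 0.1044 0.1743] yaw -178.72 zaxis [-0.001  0.    -1.   ] F [ 0.3 -0.7 -4.1] gap 0.229
[ 0.1 -1.1 -0.7] turn 0.1
pred hook [0.6137 0.1061 0.2248]
hook [228.8769 193.8165] [194. 219.] [429.4175 168.7622] [723. 145.]
tongue end L [220.2527 178.7733] [151. 144.] [443.9666 162.214 ] [777. 121.]
tongue end R [234.0902 178.9586] [220. 145.] [435.5839 167.3624] [746. 140.]
plate top front L [208.0244 201.8986] [ 90. 259.] [435.2869 148.2912] [745.  69.]
plate top front R [245.4718 202.3432] [277. 262.] [412.6989 161.6184] [660. 119.]
fingertip R [237.997  184.0173] [240. 170.] [431.8498 188.9735] [732. 221.]
```

View pics/z5.png

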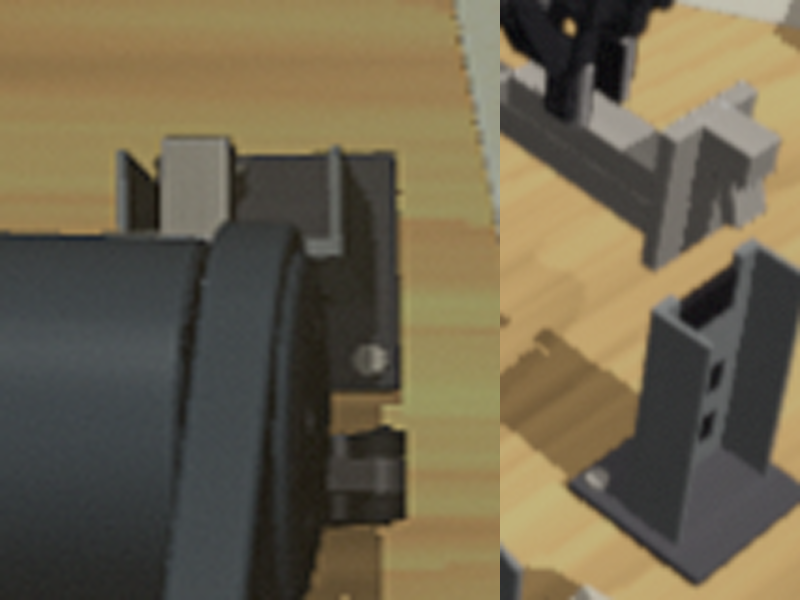

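The bracket hangs over the slot, slightly lower than predicted: tongue end in the top view at crop (163,137)/(230,142), plate corner in the scene at (668,130). I'll fit the pose to both views.

```bash
python3 - <<'E'
from h import *
from scipy.optimize import least_squares
np.set_printoptions(precision=4,suppress=True)
T=lambda x,y:np.array([190+x/5-.4,150+y/5-.4]); S=lambda x,y:np.array([370+(x-500)/3.75-.4,130+y/3.75-.4])
hk=np.array([.6137,.1061,.2248])
obs=[("top",(.019,.01,.02),T(162,136)),("top",(.019,-.01,.02),T(231,141)),
("scene",(.019,.01,.02),S(779,146)),("scene",(-.015,-.027,.02),S(666,130)),("scene",(-.005,.027,.02),S(756,88)),("scene",(-.005,-.027,-.06),S(655,270))]
base=hk
def f(v,full=True):
    r=[]
    for n,d,o in obs:
        P=hk+v[:3]/1000+R.from_euler("ZY",[v[3]+1.3,v[4]],degrees=True).apply(d); r.append(proj(n,P)-o)
    r=np.ravel(r)
    return np.r_[r,np.array(v[3:])*.3]
s=least_squares(f,np.zeros(5)); print(s.x,hk+s.x[:3]/1000); print(s.fun[:-2].reshape(-1,2))
# upright seen now in top and scene
for nm,P in(("R cheek front right",(.6135,.0696,.15)),("R slot rear",(.6186,.0842,.15)),("flange end R",(.6488,.0717,.15)),("flange end L",(.6472,.1417,.15)),("web front L",(.612,.141,.15))):
    a=(proj("top",P)-[190,150]+.4)*5; b=(proj("scene",P)-[370,130]+.4)*3.75+[500,0]; print(nm,a.round(),b.round())
E
```

```text
[ 1.6453 -2.2233 -3.9959  0.1791  4.2908] [0.6153 0.1039 0.2208]
[[ 0.0619  0.7148]
 [ 0.0038 -0.4503]
 [ 0.0702 -2.3943]
 [-0.7337  0.5714]
 [ 1.8016  1.0512]
 [-0.909   0.9324]]
R cheek front right [342. 256.] [649. 306.]
R slot rear [297. 240.] [679. 298.]
flange end R [337. 148.] [709. 345.]
flange end L [120. 150.] [809. 274.]
web front L [120. 258.] [752. 237.]
```

Call:
{"api": "step_arm", "payload": {"targets": "0 0 5 0;0 0 13 0;0 0 21 0;0 0 29 0;0 0 37 0;0 0 45 0;0 0 52 0;0 0 58 0;0 0 63 0;0 0 66 0;0 0 66 0"}}

```text
t: 8.3
tcp_pos: [0.5342, 0.1036, 0.1083]
tool_rot: [-0.011, 1.0, 0.0, -0.0]
force: [0.7, 0.4, -3.7]
finger_gap: 0.233
gripper_force: 78.8
```

Call:
{"api": "step_arm", "payload": {"targets": "0 0 2 0;0 0 4 0;0 0 6 0;0 0 8 0;0 0 8 0"}}

```text
t: 8.8
tcp_pos: [0.5343, 0.1036, 0.1004]
tool_rot: [-0.011, 1.0, 0.0, -0.0]
force: [0.5, -0.4, -2.4]
finger_gap: 0.231
gripper_force: 78.8
```

No contact yet; continue gently.

Call:
{"api": "step_arm", "payload": {"targets": "0 0 1 0;0 0 2 0;0 0 3 0;0 0 4 0;0 0 4 0"}}

```text
t: 9.3
tcp_pos: [0.5343, 0.1036, 0.0965]
tool_rot: [-0.011, 1.0, 0.0, -0.0]
force: [1.0, -0.0, -2.4]
finger_gap: 0.231
gripper_force: 78.8
```

Call:
{"api": "step_arm", "payload": {"targets": "0 0 1 0;0 0 2 0;0 0 3 0;0 0 3 0"}}

```text
t: 9.7
tcp_pos: [0.5345, 0.1036, 0.0936]
tool_rot: [-0.011, 1.0, -0.0, -0.0]
force: [-0.3, -0.0, -3.2]
finger_gap: 0.229
gripper_force: 78.9
```

```bash
python3 - <<'E'
from h import *
snap("top","t6.png"); snap("scene","s6.png")
t=cv2.imread("pics/t6.png"); s=cv2.imread("pics/s6.png")
k=cv2.INTER_CUBIC
out=np.hstack([cv2.resize(t[150:270,190:290],(300,360),interpolation=k),cv2.resize(s[170:290,360:460],(500,600),interpolation=k)[:360]]) if 0 else np.zeros((600,800,3),np.uint8)
out[:360,:300]=cv2.resize(t[150:270,190:290],(300,360),interpolation=k); out[:,300:]=cv2.resize(s[170:290,360:460],(500,600),interpolation=k)
cv2.imwrite("pics/z6.png",out)
go((.5336,.1033,.175,181.2))
E
```

```text
t 9.8 tcp [0.5345 0.1036 0.0937] yaw -178.78 zaxis [-0.  0. -1.] F [-0.8  0.9 -2.9] gap 0.231
[  0.9  -0.3 -81.3] turn 0.0
```

View pics/z6.png

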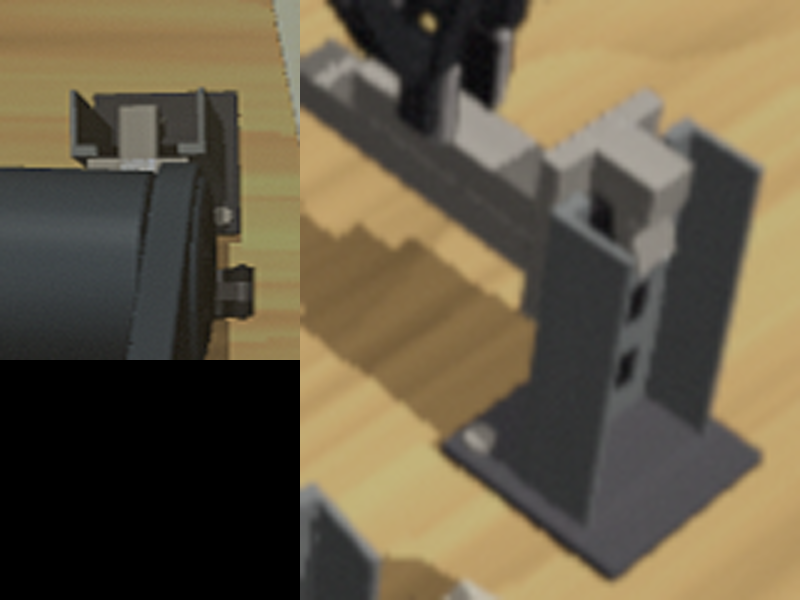

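The hook is in the slot, with the plate in front of the web and the finger behind it. It isn't resting on the block yet.

Call:
{"api": "step_arm", "payload": {"targets": "0 0 1 0;0 0 2 0;0 0 3 0;0 0 4 0;0 0 4 0"}}

```text
t: 10.3
tcp_pos: [0.5355, 0.1036, 0.09]
tool_rot: [-0.011, 1.0, -0.0, 0.001]
force: [0.9, 1.1, -1.3]
finger_gap: 0.234
gripper_force: 79.3
```

Call:
{"api": "step_arm", "payload": {"targets": "0 0 1 0;0 0 2 0;0 0 3 0;0 0 3 0"}}

```text
t: 10.7
tcp_pos: [0.5356, 0.1035, 0.0871]
tool_rot: [-0.011, 1.0, -0.0, 0.001]
force: [3.3, 0.3, 2.0]
finger_gap: 0.23
gripper_force: 79.3
```

Contact. Release and retract.

Call:
{"api": "step_arm", "payload": {"targets": "0 0 0 0;0 0 0 0;0 0 0 0;0 0 0 0;0 0 0 0;0 0 0 0", "gripper": 0}}

```text
t: 11.3
tcp_pos: [0.5342, 0.1036, 0.0866]
tool_rot: [-0.011, 1.0, 0.0, -0.0]
force: [0.6, -1.0, 0.3]
finger_gap: 1.002
gripper_force: 0.0
```

Call:
{"api": "step_arm", "payload": {"targets": "0 0 -10 0;0 0 -30 0;0 0 -60 0;0 0 -90 0;0 0 -120 0;0 0 -130 0;0 0 -130 0"}}

```text
t: 12.0
tcp_pos: [0.5356, 0.1036, 0.2187]
tool_rot: [-0.011, 1.0, -0.0, 0.002]
force: [-0.4, -0.3, -0.9]
finger_gap: 1.001
gripper_force: 0.0
```

```bash
python3 - <<'E'
from h import *
snap("top","t7.png"); snap("scene","s7.png")
t=cv2.imread("pics/t7.png"); s=cv2.imread("pics/s7.png")
k=cv2.INTER_CUBIC
out=np.zeros((600,800,3),np.uint8)
out[:360,:300]=cv2.resize(t[150:270,190:290],(300,360),interpolation=k); out[:,300:]=cv2.resize(s[170:290,360:460],(500,600),interpolation=k)
cv2.imwrite("pics/z7.png",out)
for n in("scene","top"): print([(r["p"],r["position"]) for r in manip.mark_of(n,"bracket_hook")])
go((.6165,.1055,.22,181.2))
E
```

```text
[(0.75, [422.5, 205.2])]
[(0.8, [236.1, 199.8])]
t 12.2 tcp [0.5332 0.1036 0.2151] yaw -178.79 zaxis [-0.004  0.    -1.   ] F [-0.8 -1.  -0.2] gap 0.997
[-83.3   0.2  -5.2] turn 0.0
```

View pics/z7.png

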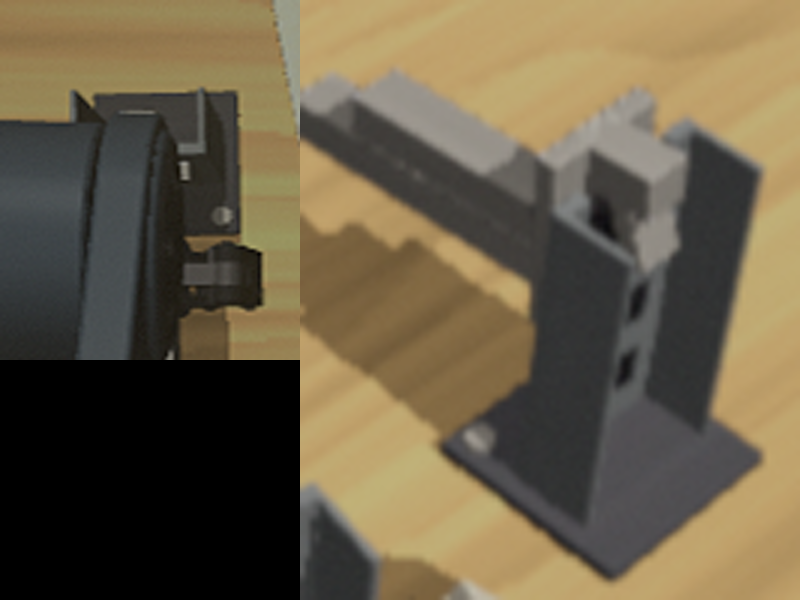

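The bracket hangs on the lock block. I'll shut the fingers and move them over the tongue.

Call:
{"api": "step_arm", "payload": {"targets": "0 0 0 0;-10 0 0 0;-30 0 0 0;-50 0 0 0;-70 0 0 0;-82 1 0 0;-82 1 0 0;-82 1 0 0;-82 1 0 0", "gripper": 1}}

```text
t: 13.1
tcp_pos: [0.6156, 0.1064, 0.2163]
tool_rot: [-0.011, 1.0, 0.0, -0.001]
force: [0.3, 0.7, 0.3]
finger_gap: 0.002
gripper_force: 0.0
```

Call:
{"api": "step_arm", "payload": {"targets": "0 0 10 0;0 0 20 0;0 0 30 0;0 0 40 0;0 0 46 0;0 0 46 0;0 0 46 0"}}

```text
t: 13.8
tcp_pos: [0.6166, 0.1063, 0.1706]
tool_rot: [-0.011, 1.0, 0.0, -0.0]
force: [0.1, -0.6, -0.2]
finger_gap: 0.005
gripper_force: 0.0
```

Call:
{"api": "step_arm", "payload": {"targets": "0 0 2 0;0 0 4 0;0 0 6 0;0 0 8 0;0 0 9 0;0 0 9 0"}}

```text
t: 14.4
tcp_pos: [0.6162, 0.1063, 0.1615]
tool_rot: [-0.011, 1.0, 0.0, -0.0]
force: [-0.6, 0.2, -0.9]
finger_gap: -0.004
gripper_force: 0.0
```

Call:
{"api": "step_arm", "payload": {"targets": "0 0 1 0;0 0 2 0;0 0 3 0;0 0 4 0;0 0 5 0;0 0 5 0"}}

```text
t: 15.0
tcp_pos: [0.6163, 0.1063, 0.1565]
tool_rot: [-0.011, 1.0, 0.0, -0.0]
force: [0.1, 0.2, -0.1]
finger_gap: -0.001
gripper_force: 0.0
```

Call:
{"api": "step_arm", "payload": {"targets": "0 0 1 0;0 0 2 0;0 0 3 0;0 0 4 0;0 0 4 0"}}

```text
t: 15.5
tcp_pos: [0.6163, 0.1063, 0.1525]
tool_rot: [-0.011, 1.0, 0.0, -0.0]
force: [-1.0, -0.1, -0.4]
finger_gap: -0.004
gripper_force: 0.0
```

```bash
python3 - <<'E'
from h import *
snap("scene","s8.png")
s=cv2.imread("pics/s8.png"); s7=cv2.imread("pics/s7.png")
k=cv2.INTER_CUBIC
out=np.hstack([cv2.resize(a[170:270,385:455],(400,571),interpolation=k) for a in(s7,s)])
cv2.imwrite("pics/z8.png",out)
go((.6165,.1055,.15,181.2))
E
```

```text
t 15.55 tcp [0.6164 0.1063 0.1526] yaw -178.78 zaxis [-0.  0. -1.] F [-0.5  0.4  0.3] gap 0.001
[-0.1 -0.8  2.6] turn 0.0
```

View pics/z8.png

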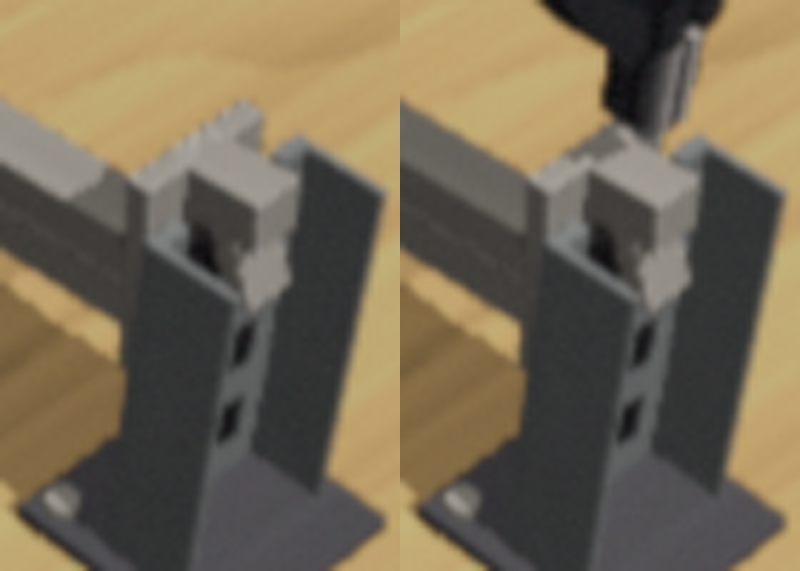

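The fingertips show at about crop (665,140), just above or behind the tongue's far edge. I'll compare that with the projected TCP.

```bash
python3 - <<'E'
from h import *
k=400/70
c=lambda P:((proj("scene",P)-[385,170]+.5)*k).round()+[400,0]
p=np.array(manip.sense()["tcp_pos"])
for dz in(0,.01,.02,.03): print(dz,c(p+[0,0,dz]))
for nm,P in(("hook top far+y -x",(.5956,.115,.162)),("tongue end L",(.6346,.115,.162)),("tongue end R",(.6346,.095,.162)),("R near plate",(.6056,.095,.162)),("seat+20 centre",(.6156,.105,.15)),("flange R",(.6488,.0717,.15)),("flange L",(.6472,.1417,.15)),("web L rear",(.618,.141,.15))): print(nm,c(P))
E
```

```text
0 [634. 183.]
0.01 [638. 159.]
0.02 [642. 134.]
0.03 [646. 110.]
hook top far+y -x [607. 114.]
tongue end L [702. 179.]
tongue end R [657. 208.]
R near plate [586. 159.]
seat+20 centre [628. 190.]
flange R [634. 298.]
flange L [786. 190.]
web L rear [713. 142.]
```

The tongue matches its raised position (top near z=0.162), and the tips look about 15–20 mm above the reported TCP, which fits there being no contact. I'll go on down slowly and watch the force.

Call:
{"api": "step_arm", "payload": {"targets": "0 0 1 0;0 0 2 0;0 0 3 0;0 0 4 0;0 0 4 0"}}

```text
t: 16.05
tcp_pos: [0.6163, 0.1063, 0.1485]
tool_rot: [-0.011, 1.0, -0.0, -0.0]
force: [0.5, -0.2, 0.7]
finger_gap: -0.001
gripper_force: 0.0
```

Call:
{"api": "step_arm", "payload": {"targets": "0 0 1 0;0 0 2 0;0 0 3 0;0 0 3 0"}}

```text
t: 16.45
tcp_pos: [0.6163, 0.1063, 0.1455]
tool_rot: [-0.011, 1.0, 0.0, -0.0]
force: [0.6, 0.3, -0.7]
finger_gap: -0.001
gripper_force: 0.0
```

```bash
python3 - <<'E'
from h import *
manip_im=snap("scene","s9.png")
s7=cv2.imread("pics/s7.png").astype(int); s8=cv2.imread("pics/s8.png").astype(int); s9=cv2.imread("pics/s9.png").astype(int)
for nm,s in(("s8",s8),("s9",s9)):
    d=np.abs(s-s7).max(2)>25
    print(nm)
    for r in range(184,212,1): print(r,"".join(".#"[int(v)] for v in d[r,410:450]))
p=manip.sense()["tcp_pos"]; print(p,proj("scene",p),proj("scene",p+[0,0,.02]))
print("flange L inner", proj("scene",(.6472,.1417,.15)),"tongue L end",proj("scene",(.6346,.115,.162)),"tongue L near plate",proj("scene",(.6056,.115,.162)))
E
```

```text
s8
184 ..........#################.............
185 ..........################..............
186 ..........################..............
187 ..........################..............
188 ..........################..............
189 ..........################..............
190 ...........##############...............
191 ...........#############................
192 .........##############.................
193 ........######..####....................
194 ......########....#.....................
195 .....#########..........................
196 ....#########...........................
197 .....##.###.............................
198 ........................................
199 ........................................
200 ........................................
201 ........................................
202 ........................................
203 ........................................
204 ........................................
205 ........................................
206 ........................................
207 ........................................
208 .............
[... 948 characters left out ...]
...........................
202 ........................................
203 ........................................
204 ........................................
205 ........................................
206 ........................................
207 ........................................
208 ........................................
209 ........................................
210 ........................................
211 ........................................
[0.61633907 0.10634775 0.14560229] [424.92983069 204.42846696] [426.3146678  196.02184364]
flange L inner [452.07062621 202.73524017] tongue L end [437.32454067 200.76512648] tongue L near plate [424.90608111 192.25130726]
```

The tips are over the middle of the tongue's top face and close to contact.

Call:
{"api": "step_arm", "payload": {"targets": "0 0 1 0;0 0 2 0;0 0 3 0;0 0 3 0"}}

```text
t: 16.9
tcp_pos: [0.6163, 0.1063, 0.1425]
tool_rot: [-0.011, 1.0, -0.0, -0.0]
force: [-0.3, 0.6, -0.2]
finger_gap: 0.002
gripper_force: 0.0
```

Call:
{"api": "step_arm", "payload": {"targets": "0 0 1 0;0 0 2 0;0 0 2 0"}}

```text
t: 17.2
tcp_pos: [0.6163, 0.1063, 0.1405]
tool_rot: [-0.011, 1.0, 0.0, -0.0]
force: [-0.2, -0.2, 0.5]
finger_gap: 0.001
gripper_force: 0.0
```

Call:
{"api": "step_arm", "payload": {"targets": "0 0 1 0;0 0 2 0;0 0 2 0"}}

```text
t: 17.5
tcp_pos: [0.6163, 0.1063, 0.1385]
tool_rot: [-0.011, 1.0, 0.0, -0.0]
force: [0.6, 0.2, -0.6]
finger_gap: -0.003
gripper_force: 0.0
```

```bash
python3 - <<'E'
from h import *
snap("scene","s10.png")
s7=cv2.imread("pics/s7.png").astype(int); s=cv2.imread("pics/s10.png").astype(int)
d=np.abs(s-s7).max(2)>25
for r in range(186,215): print(r,"".join(".#"[int(v)] for v in d[r,405:450]), " ".join("%3d"%v for v in s[r,405:450:2].mean(1)))
go((.6163,.105,.13,181.2))
E
```

```text
186 ...............#################............. 162 162 162 160 158 158 157 140  28  31  31  25  46  92  77 116 152 158 158 158 156 156 156
187 ...............#################............. 162 161 159 158 157 158 158 141  20  32  22  29  54 103  76 121 155 158 158 157 156 156 157
188 ...............################.............. 161 160 160 157 157 158 158 138  19  25  19  34  61 111  78 121 157 158 157 156 157 156 157
189 ..............#################.............. 160 160 157 157 158 158 157 127  16  23  17  33  62 112  78 123 156 157 156 155 157 157 156
190 ..............#################.............. 159 158 156 157 158 157 155 113  16  21  21  35  69 113  84 131 156 155 155 156 157 155 154
191 ..............################............... 157 157 157 158 157 156 152 102  17  21  21  36  70 112  88 141 155 155 155 157 156 156 153
192 ..............################............... 156 156 158 157 156 153 150  83  18  17  22  38  73 109  99 149 152 155 156 157 154 154 155
193 .............#################............... 156 158 157 156 154 153 140  65  18  19  18  39  77 109 
[... 2439 characters left out ...]
51  53  56
211 .............................................  62  64  69 123 131 123  99  35  35  64  64  64  89 124 124  86  53  51  52  53  52  51  59
212 .............................................  60  61  68 115 129 108  87  32  28  60  72  68  91 125 134  88  54  53  54  50  52  51  65
213 .............................................  61  63  63  90 123 108  79  21  25  63  78  74 103 134 141  86  53  52  51  52  54  52  73
214 .............................................  61  63  62  60 100 117  79  19  17  64  75  95 119 141 143  81  52  53  52  50  51  53  77
t 17.55 tcp [0.6163 0.1063 0.1386] yaw -178.78 zaxis [-0. -0. -1.] F [ 0.1  0.8 -0.3] gap 0.003
[ 0.1 -1.3  8.6] turn 0.0
```

Call:
{"api": "step_arm", "payload": {"targets": "0 0 1 0;0 0 2 0;0 0 3 0;0 0 3 0"}}

```text
t: 17.95
tcp_pos: [0.6163, 0.1063, 0.1355]
tool_rot: [-0.011, 1.0, 0.0, -0.0]
force: [-0.1, -0.3, -0.5]
finger_gap: -0.0
gripper_force: 0.0
```

Call:
{"api": "step_arm", "payload": {"targets": "0 0 1 0;0 0 2 0;0 0 2 0"}}

```text
t: 18.25
tcp_pos: [0.6165, 0.1064, 0.1341]
tool_rot: [-0.011, 1.0, 0.0, 0.0]
force: [-1.5, 0.4, 3.3]
finger_gap: 0.0
gripper_force: 1.6
```

Call:
{"api": "step_arm", "payload": {"targets": "0 0 1 0;0 0 2 0;0 0 2 0"}}

```text
t: 18.55
tcp_pos: [0.6165, 0.1064, 0.1317]
tool_rot: [-0.011, 1.0, 0.0, 0.0]
force: [-1.5, 0.3, 3.5]
finger_gap: 0.002
gripper_force: 1.7
```

Contact. Keep pressing.

Call:
{"api": "step_arm", "payload": {"targets": "0 0 1 0;0 0 2 0;0 0 3 0;0 0 3 0"}}

```text
t: 18.95
tcp_pos: [0.6165, 0.1063, 0.1285]
tool_rot: [-0.011, 1.0, 0.0, 0.0]
force: [0.1, 0.7, 2.8]
finger_gap: -0.001
gripper_force: 1.4
```

Call:
{"api": "step_arm", "payload": {"targets": "0 0 1 0;0 0 2 0;0 0 3 0;0 0 3 0"}}

```text
t: 19.35
tcp_pos: [0.6165, 0.1063, 0.1256]
tool_rot: [-0.011, 1.0, -0.0, 0.0]
force: [-0.8, 0.2, 3.2]
finger_gap: -0.005
gripper_force: 1.4
```

Call:
{"api": "step_arm", "payload": {"targets": "0 0 1 0;0 0 2 0;0 0 3 0;0 0 3 0"}}

```text
t: 19.75
tcp_pos: [0.6165, 0.1063, 0.1231]
tool_rot: [-0.011, 1.0, -0.0, 0.0]
force: [-1.7, -0.4, 5.2]
finger_gap: 0.002
gripper_force: 2.8
```

A steady 3 N plus the bracket's weight matches the lock's 6 N sliding force. I'll press until it bottoms.

Call:
{"api": "step_arm", "payload": {"targets": "0 0 1 0;0 0 1 0;0 0 2 0;0 0 2 0"}}

```text
t: 20.15
tcp_pos: [0.6174, 0.1064, 0.1226]
tool_rot: [-0.011, 1.0, -0.0, 0.001]
force: [-2.0, 0.4, 11.9]
finger_gap: -0.002
gripper_force: 6.1
```

Call:
{"api": "step_arm", "payload": {"targets": "0 0 1 0;0 0 1 0;0 0 2 0;0 0 2 0"}}

```text
t: 20.55
tcp_pos: [0.6179, 0.1064, 0.1224]
tool_rot: [-0.011, 1.0, -0.0, 0.002]
force: [-4.1, 0.1, 19.5]
finger_gap: -0.0
gripper_force: 9.6
```

Firm stop at about 20 N. Retract and verify.

Call:
{"api": "step_arm", "payload": {"targets": "0 0 -5 0;0 0 -20 0;0 0 -50 0;0 0 -90 0;0 0 -130 0;40 0 -150 0;80 0 -150 0;120 0 -150 0;140 0 -150 0;140 0 -150 0;140 0 -150 0"}}

```text
t: 21.65
tcp_pos: [0.4771, 0.1033, 0.2687]
tool_rot: [-0.011, 1.0, -0.0, 0.001]
force: [0.7, -0.1, -0.2]
finger_gap: -0.0
gripper_force: 0.0
```

```bash
python3 - <<'E'
from h import *
snap("scene","s11.png"); snap("top","t11.png")
for n in("scene","top"):
  for r in manip.mark_of(n,"bracket_hook"): print(n,r["p"],np.round(r["position"],1))
print("pred hook home",proj("scene",(.6156,.105,.13)),proj("top",(.6156,.105,.13)),"up",proj("scene",(.6156,.105,.142)))
# register tongue patch s7 -> s11
a=cv2.imread("pics/s7.png",0);b=cv2.imread("pics/s11.png",0)
T=a[204:222,425:438]; r=cv2.matchTemplate(b[195:240,415:450],T,cv2.TM_CCOEFF_NORMED); _,v,_,l=cv2.minMaxLoc(r); print("tongue/finger shift px",v,l[0]+415-425,l[1]+195-204)
print("12mm down predicted:",proj("scene",(.634,.1,.13))-proj("scene",(.634,.1,.142)))
d=np.abs(b.astype(int)-a)>25
bb=b.astype(int)
for r in range(196,226): print(r," ".join("%3d"%v for v in bb[r,405:452:2]))
go((.6,.1,.3,181.2))
E
```

```text
scene 0.71 [420.8 209.5]
scene 0.41 [388.5 205.4]
top 0.95 [237.7 203.5]
pred hook home [423.05443923 210.92703427] [237.585375   200.86639504] up [423.85231267 206.03824466]
tongue/finger shift px 0.96834796667099 -1 5
12mm down predicted: [-0.86428018  4.88877864]
196 161 158 156 157 155 154 153 151 145 144 149 147 127 152 133 124 109  91 131 154 165 167 167 165
197 159 157 156 155 154 152 149 151 145 145 148 135 121 144 107 114  92  59  95 141 162 167 167 164
198 158 157 157 154 154 151 147 149 146 147 137 120 119 138  69  98  83  50  59 110 148 165 164 163
199 157 156 154 152 151 144 146 146 149 147 130 119 122 131  55  90  83  49  50  67 115 152 162 164
200 157 155 154 151 152 141 145 148 148 147 139 127 124 120  55  90  82  48  49  52  75 126 155 162
201 156 154 152 146 154 148 146 148 147 147 146 139 125 108  59  90  70  51  48  48  51  87 133 158
202 152 152 150 145 152 151 149 148 148 147 148 146 136  98  62  89  56  48  49  49  46  57  99 143
203 143 151 146 148 148 152 148 147 148 148 149 148 146 120  79  90  55  48  49  50  48  49  64 114
204 124 150 143 146 149 151 125 1
[... 1592 characters left out ...]
49  50  51  73 106 110 135 138 137 126  54  49  50  47  48  49  55 138 166
221  59  58  51  49  48  50  46  49  51  83 115 135 137 136 130  57  50  49  48  48  50  61 147 166
222  59  59  48  48  50  46  49  49  48  55  94 130 138 136 135  61  48  49  49  47  47  66 156 165
223  55  59  50  50  47  47  48  48  49  51  70 129 137 137 136  63  48  47  48  48  47  74 162 165
224  53  59  48  49  47  47  48  49  49  47  66 132 137 137 135  58  49  48  49  47  48  83 163 166
225  54  58  49  49  49  47  49  47  48  49  68 132 138 134 110  49  49  50  46  49  49  94 164 166
t 21.85 tcp [0.4778 0.1032 0.2684] yaw -178.8 zaxis [ 0. -0. -1.] F [-0.2 -0.1 -0.2] gap -0.0
[-122.1   -5.8  -31.5] turn 0.0
```

The tongue moved down (-1,+5) px, as predicted for 12 mm, there was a hard stop, and the robot is clear. Hand in.

```bash
python3 -c "
from station import manip
print(manip.sign_off())"
```

```text
the job is handed in; nothing more can be done
None
```

The long bracket is hooked in the empty upright, arm pointing the same way as on the other, and pressed home against a firm stop at about 20 N. Its measured drop matches the lock block's full 12 mm of travel; the gripper is clear, and the job was handed in at about 22 s.

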